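# Hold the cylinder barrel over the piston

## Robot

A 6-joint arm with a two-finger parallel gripper is mounted at the origin on the work surface. World frame = base frame: x ahead of the robot, y to its left, z up, the work surface at z = 0. Lengths are in m, angles in rad, forces in N, time in s.
With the tool pointing down it reaches from about 0.275 to 0.75 m from the base axis. Payload 10.2 kg.
Tool frame: the origin (TCP) lies between the finger pads; the fingertips stand 22 mm ahead of it and the grasp point (between the pads) lies 3 mm ahead of it (robot.nose_length is the z of the fingertips in the tool frame, in m); z points along the fingers, y is the line along which they close (so a half turn about z gives the same grasp; the last joint's range is limited). The gripper opens to 88 mm and grips with 3 to 60 N. Pads are 18 mm wide; open, the fingers measure 123 mm over their backs; the gripper's body (75 mm by 187 mm) begins 45 mm behind the grasp point.
Start: joints at [-1.333, 0.313, 1.498, -0, 1.331, -0.223], TCP at [0.233, -0.47, 0.261] pointing down, gripper open.
Joint ranges: [-2.94, 2.94], [-0.97, 2.17], [0.19, 2.56], [-1.23, 4.37], [0.02, 3.11], [-2.88, 2.88]. Speed limits (rad/s): [2.39, 2.39, 3.01, 3.14, 3.14, 3.14].

## Interface

Orientations are given as a unit quaternion [w, x, y, z].
In Python, from cell import robot gives the robot as it stands. The module is installed in compiled form; this text tells all that it offers. Calls block until the motion is done:
- robot.move_ptp(position, orientation): joint-space move of the TCP to a pose.
- robot.move_straight(position, orientation=None, speed=0.15): straight line of the TCP; orientation=None keeps the orientation; speed is the mean speed in m/s.
- robot.move_j(angles): joint-space move.
- robot.set_gripper(opening, f_grip=None): finger opening in m; f_grip is the grip in N (None keeps the last); returns when the fingers have stopped.
- robot.pause(seconds).
- robot.ik(position, orientation): joint angles nearest the present ones, or None.
- robot.state(): the state.
- robot.read_camera(name): name is "side" or "top" or "wrist"; returns a dict with "img" (420x560x3 uint8, blue, green, red), "z_map" (420x560 float32, m along the optical axis (not along the pixel's ray), 0 where there is no reading), "fovy" (degrees; the focal length in pixels is half the picture's height over the tangent of half this angle, whatever the lens; pixels are square), "cx", "cy" (the principal point, pixels), "xyz" and "rotation" of the camera in the world. Camera axes: x right, y up, looking along -z (the intrinsics and any distortion apply to the point x, -y, -z); pixel columns grow to the right and rows downward; lengths in m; the calibration is good to about 2 mm. A picture is of the moment at which its call begins.
A pose or a line that the arm cannot do raises robot.Unreachable and nothing moves.
- robot.hand_in(): hands the job in; it is judged then, once.
The state is a dict: "time": time; "qpos": joint angles; "dq": joint speeds; "joint_torque": joint torques, N m; "eef_pos": TCP position; "tool_rot": TCP orientation; "wrist_force": force on the tool from outside, world axes, zero at the start; "ft_torque": the same for the moment, N m; "grip_width": finger opening in m; "gripper_force": force on a finger pad.
Only numpy, scipy, OpenCV 4.12 (cv2) and the standard library are available. Lean on these libraries where they do the work, as an engineer would, in place of code of your own. Each camera call takes 0.05 s, during which the arm holds its last target. There are 200 camera calls.

## Task

Be my second pair of hands while I squeeze the rings into the bore: pick up the bare cylinder barrel from the bench, carry it over the clutter to the engine and hold it level in the air about a centimetre above the piston crown, its bore centred over the piston, its flange square to the engine's four studs and its exhaust port pointing to the front of the engine, away from the gearbox. Let nothing touch the engine or its piston at any time, and leave the other things on the bench where they are. Finish while still gripping the barrel there, steady and touching nothing but your fingers: do not lower it further, set it down or let go.

Things in the scene. Friction and masses are not known exactly. Their poses are not given: they have to be found in the camera images.
- barrel: loose aluminium cylinder barrel, about 0.7 kg, upright on the bench. Origin: centre of its lowest rim, z up along the bore (41 mm). From below: round spigot, 48 mm across, to z = 18 mm; flange 75 x 75 mm to z = 28 mm, corner stud holes at x, y = +-26 mm; square water jacket 64 x 64 mm to z = 83 mm, open on top. Exhaust stub on -x (to -47 mm, 54 mm wide), hose union on +x (to +46 mm)
- barrel_grip (a point): point on the barrel's axis at z = 60 mm in its frame, axes as the barrel's: grip here from above, fingers on the two bare flat jacket sides at y = +-32 mm (64 mm apart, closing along y), fingertips kept above the flange (28 mm)
- exhaust_port (a point): centre of the exhaust port's outer face: at (-47, 0, 56) mm in the barrel's frame; the port opens along the barrel's -x
- engine: engine bottom end, grey aluminium cases on wooden rails, fixed. Origin: on the bench straight below the piston; z up; -x points to its front (where the exhaust must point), the gearbox end lies to +x. It spans x = -81 to +232, y = -95 to +90 mm, all but studs and piston below 160 mm. A fitted barrel has its axes parallel to the engine's. Four 7 mm studs at x, y = +-26 mm, tips at z = 175 mm
- piston_crown (a point): centre of the top of the piston: at (0, 0, 209) mm in the engine's frame, axes as the engine's. The piston is steel-grey, 40 mm in diameter, 50 mm high, fixed upright over the engine's deck on a forked wooden support
- spray_can: bystander: grey spray can with a black cap, 65 mm in diameter, 172 mm tall, upright. Origin: centre of its underside
- oil_bottle: bystander: grey plastic oil bottle with a black cap, 72 mm in diameter, 195 mm tall, upright. Origin: centre of its underside
- battery: bystander: black motorcycle battery, 115 (x) x 72 (y) mm, 116 mm tall over its terminals. Origin: centre of its underside
- head: bystander: round aluminium cylinder head lying flat near the barrel, 72 mm in diameter, 28 mm tall. Origin: centre of its underside
- jar: bystander: small glass jar with a steel lid near the barrel, 56 mm in diameter, 62 mm tall. Origin: centre of its underside
- wrench: bystander: steel wrench lying flat in front of the engine, 160 mm long along its x. Origin: middle of its underside
- mallet: bystander: rubber mallet with a wooden handle, 270 mm long along its x, lying to the right. Origin: middle of its underside
- parts_bowl: bystander: steel parts bowl, 130 mm in diameter, 35 mm tall, to the left. Origin: centre of its underside

How it is judged:
By the outcome, as a careful person would: the job done as asked, in the order asked, and still so for the second after the job is handed in, while the arm keeps its last pose, push and grip.
It also fails if it takes over 48 s, if anything falls off the work surface, if the arm or the gripper's body presses on something with over 40 N, if the wrist force passes 120 N, or if a joint passes its speed limit or range.

## Working session

There is one attempt and no reset: what is moved stays moved. The work goes in short steps, each a Python script; the robot and the scene stay as the last script left them, time stands still between calls to the robot, and variables do not carry over. Pictures are saved under pics/ and viewed, at most 10 in all, crops included, and the job is handed in when it is done.

```bash
mkdir -p pics
cat > h.py <<'E'
import numpy as np, cv2
from cell import robot
def snap(n,tag):
    c=robot.read_camera(n); cv2.imwrite(f'pics/{tag}.png',c['img']); np.savez(f'{tag}.npz',**{k:np.array(v) for k,v in c.items()}); return c
def cloud(c):
    z=c['z_map'].astype(float);h,w=z.shape;f=h/2/np.tan(np.radians(float(c['fovy']))/2)
    u,v=np.meshgrid(np.arange(w),np.arange(h))
    P=np.stack([(u-c['cx'])/f*z,-(v-c['cy'])/f*z,-z],-1)
    R=np.array(c['rotation']); R=R.reshape(3,3) if R.size==9 else None
    W=P@R.T+np.array(c['xyz']); W[z==0]=np.nan
    return W
E
python3 - <<'E'
from h import *
for n in ['side','top','wrist']:
    c=snap(n,n+'0'); print(n,{k:v for k,v in c.items() if k not in('img','z_map')},(c['z_map']>0).mean())
print(robot.state())
E
```

```text
side {'fovy': 49.519402300122884, 'cx': 288.1770425612062, 'cy': 210.5224938042414, 'xyz': array([ 0.24327005, -1.09553548,  1.03838538]), 'rotation': array([ 0.8948123 ,  0.42980504, -0.04946144, -0.11014601])} 0.9956590136054422
top {'fovy': 43.90182669592957, 'cx': 289.4881799155528, 'cy': 210.09239163815533, 'xyz': array([ 0.40793222, -0.01770254,  1.70173121]), 'rotation': array([-0.70144892, -0.02530847,  0.02324473,  0.71189085])} 0.9957142857142857
wrist {'fovy': 62.80656893520463, 'cx': 280.95648681551296, 'cy': 211.17863491799002, 'xyz': array([ 0.29391875, -0.43951255,  0.38543924]), 'rotation': array([ 0.84278736, -0.11122649,  0.07002099, -0.52195325])} 0.99625
{'time': 0.15, 'qpos': array([-1.33337622e+00,  3.13315344e-01,  1.49819050e+00, -5.38715981e-05,
        1.33097636e+00, -2.23366210e-01]), 'dq': array([ 0.00174149, -0.00118486, -0.00302546, -0.00130556, -0.00138754,
        0.00040141]), 'joint_torque': array([ 3.09953895e-03, -4.02305675e+01, -2.52315956e+01,  6.94233296e-02,
        3.43669520e-02, -9.16098429e-05]), 'eef_pos': array([ 0.23340326, -0.47010875,  0.26032279]), 'tool_rot': array([-4.44581862e-04,  9.73575128e-01,  2.28366528e-01, -2.92868196e-05]), 'wrist_force': array([ 0.17564224, -0.19389133, -1.00695622]), 'ft_torque': array([-0.02047494,  0.05424719, -0.01239513]), 'gripper_force': 0.0, 'grip_width': 0.08833500229654279}
```

View pics/top0.png

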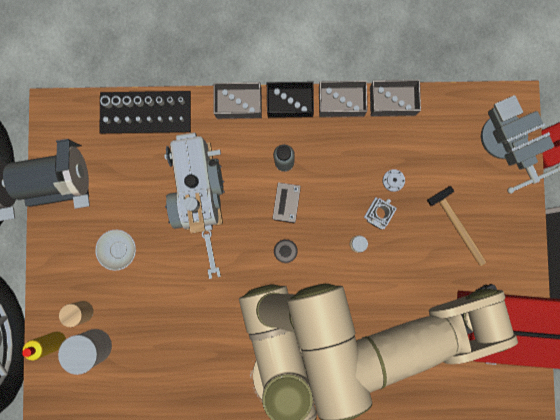

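View pics/side0.png

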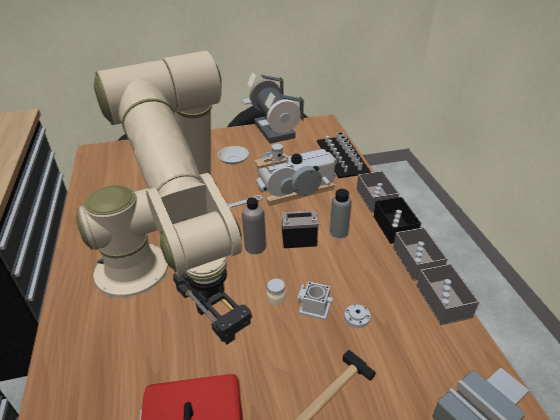

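Top view: the barrel is at about (380,213), the head at (394,180) and the jar at (360,243). The engine is around (193,180), with its piston end near (196,203) and the wrench below it, so the front faces the robot. The bottle and can stand at (285,155) and (286,250), with the battery at (287,202) between them.

```bash
sed -i "s/^    R=np.array.*/    from scipy.spatial.transform import Rotation as Ro; R=Ro.from_quat(np.roll(c['rotation'],-1)).as_matrix()/" h.py
python3 - <<'E'
from h import *
c=np.load('top0.npz');W=cloud(c)
for n,(u,v) in dict(barrel=(380,213),head=(394,180),jar=(360,243),eng=(196,203),blk=(192,181),b1=(285,155),bat=(287,202),b2=(286,250),wr=(212,270),table=(330,200)).items(): print(n,W[v,u].round(4))
# piston: points in engine region above .195
m=(W[...,2]>.19)&(W[...,2]<.26)&(abs(W[...,0]-.42)<.25)&(W[...,1]>.2)
P=W[m];print(len(P),P.mean(0),P.min(0),P.max(0))
im=c['img'][110:290,130:430];cv2.imwrite('pics/topcrop.png',cv2.resize(im,None,fx=2.66,fy=2.66,interpolation=2))
E
```

```text
barrel [ 0.5109 -0.3089  0.003 ]
head [ 0.6157 -0.353   0.0262]
jar [ 0.4139 -0.234   0.0587]
eng [0.5347 0.2537 0.2133]
blk [0.6069 0.2777 0.1466]
b1 [ 0.6765 -0.0031  0.1751]
bat [ 0.5437 -0.0065  0.0949]
b2 [ 0.3964 -0.0023  0.1905]
wr [0.3341 0.2394 0.0106]
table [ 0.5559 -0.1466  0.003 ]
824 [0.59968771 0.58164253 0.20960827] [0.51475444 0.25141042 0.190057  ] [0.66979831 0.8276191  0.24527817]
```

View pics/topcrop.png

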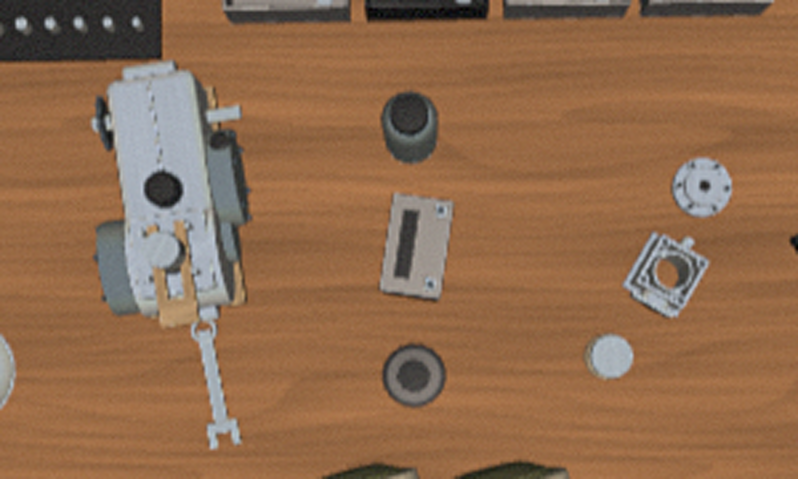

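Engine: the piston crown is at about (165,252) in the crop, with the gearbox going up (+x) and the front towards the wrench. On the barrel the small union points up-right at (688,243) and the wide stub down-left. Next I'll take closer wrist views over both.

Run:
```python
from h import *
from scipy.spatial.transform import Rotation as Ro
s=robot.state();c=np.load('wrist0.npz')
T=Ro.from_quat(np.roll(s['tool_rot'],-1));C=Ro.from_quat(np.roll(c['rotation'],-1))
off=T.inv().apply(c['xyz']-s['eef_pos']);d=T.inv().apply(C.apply([0,0,-1]))
print(off,d)
q=np.array(s['tool_rot'])
def go(tgt,z,zt,spin=0,ex=0,ey=0):
    o=T.apply(off);dd=T.apply(d); L=(zt-(z+o[2]))/dd[2]
    p=np.array([tgt[0],tgt[1],0])-o-dd*L; p[2]=z; p[0]+=ex;p[1]+=ey
    robot.move_ptp(p,q); robot.pause(.2)
for k,(tgt,z,zt,ex,ey) in enumerate([((.51,-.31),.30,.08,0,0),((.51,-.31),.32,.08,.0,.08),((.53,.255),.40,.2,0,-.06),((.53,.255),.38,.2,-.0,.03)]):
    try: go(tgt,z,zt,0,ex,ey)
    except robot.Unreachable as e: print(k,'unreach',e); continue
    snap('wrist',f'w{k}'); print(k,robot.state()['eef_pos'],robot.state()['time'])
a=[cv2.imread(f'pics/w{k}.png') for k in (0,1,2,3)]
cv2.imwrite('pics/m.png',cv2.resize(np.vstack([np.hstack(a[:2]),np.hstack(a[2:])]),(800,600)))
```

```text
[ 0.06782687 -0.00060586 -0.12510606] [-2.60718681e-01 -8.08527726e-04  9.65414479e-01]
0 [ 0.53268914 -0.30038263  0.30002524] 1.7083
1 [ 0.53783656 -0.21822422  0.31944742] 2.3917
2 [0.54854072 0.20235582 0.39989834] 4.2167
3 [0.5438093  0.28956833 0.38050101] 4.9167
```

View pics/m.png

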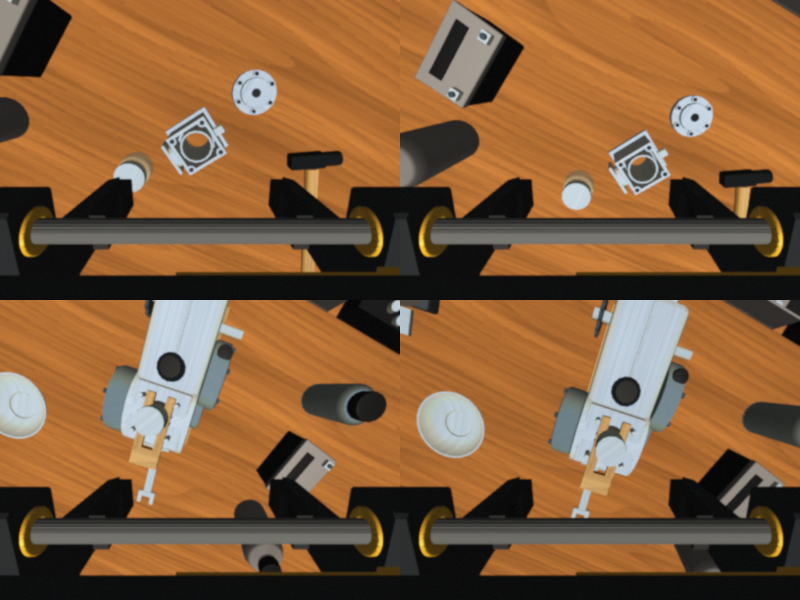

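Wrist views: the barrel is at (195,140) and (640,165), with its wide stub to the lower left and its small union to the upper right. The piston crown is at (148,418) and (610,448). The gearbox runs up the picture, and the wrench is at the front.

```bash
cat > an.py <<'E'
from h import *
def rect(P): 
    r=cv2.minAreaRect((P[:,:2]*1000).astype(np.float32)); return np.round(r[0],1),np.round(r[1],1),round(r[2],2)
def clus(P,c,r): return P[np.hypot(P[:,0]-c[0],P[:,1]-c[1])<r]
E
python3 - <<'E'
from an import *
for t in ['w0','w1','top0','side0']:
    W=cloud(np.load(t+'.npz')).reshape(-1,3); W=W[~np.isnan(W[:,0])]
    P=clus(W,(.515,-.315),.075); tab=clus(W,(.52,-.17),.05)
    print(t,'table',np.median(tab[:,2]).round(4),tab[:,2].std().round(4))
    top=P[(P[:,2]>.075)]; print(' top n',len(top),np.median(top[:,2]).round(4),rect(top))
    fl=P[(P[:,2]>.02)];print(' >20mm',rect(fl),'flange z',np.median(P[(P[:,2]>.02)&(P[:,2]<.035)][:,2]))
    mid=P[(P[:,2]>.04)&(P[:,2]<.075)]; print(' mid mean',mid.mean(0).round(4),len(mid))
for t in ['w2','w3','top0','side0']:
    W=cloud(np.load(t+'.npz')).reshape(-1,3); W=W[~np.isnan(W[:,0])]
    P=clus(W,(.53,.255),.05); c=P[P[:,2]>.2]
    c=c[c[:,2]>np.median(c[:,2])-.004] if len(c) else c
    (x,y),r=cv2.minEnclosingCircle((c[:,:2]*1000).astype(np.float32)) if len(c) else ((0,0),0)
    print(t,'piston',len(c),np.median(c[:,2]),x,y,r,c[:,:2].mean(0))
    E=clus(W,(.56,.26),.2);h=np.histogram(E[:,2],bins=np.arange(.08,.2,.005));print(dict(zip(h[1].round(3),h[0])))
    d=E[(E[:,2]>.165)&(E[:,2]<.182)]; print(' stud-band',len(d))
for k in range(2,4):
    c=np.load(f'w{k}.npz');W=cloud(c);v,u=[int(x.mean()) for x in np.where(np.nan_to_num(W[...,2])>.2)]
    print(u,v);im=c['img'][max(0,v-70):v+70,max(0,u-90):u+90];cv2.imwrite(f'pics/c{k}.png',cv2.resize(im,None,fx=3.9,fy=3.9,interpolation=2))
c=np.load('w0.npz');im=c['img'][130:260,200:350];cv2.imwrite('pics/c0.png',cv2.resize(im,None,fx=4,fy=4,interpolation=2))
E
```

```text
w0 table 0.0014 0.0008
 top n 61880 0.3608 (array([ 520.7, -307.9]), array([ 91.4, 122.7]), 30.58)
 >20mm (array([ 520.3, -307.9]), array([ 93.8, 123.9]), 31.59) flange z 0.02919429477200114
 mid mean [ 0.5065 -0.2962  0.064 ] 1774
w1 table 0.3795 0.1294
 top n 4449 0.3113 (array([ 515.5, -285. ]), array([96.2, 76.4]), 60.12)
 >20mm (array([ 520.7, -288.1]), array([99.6, 94.5]), 54.03) flange z 0.028933277665333046
 mid mean [ 0.5093 -0.2936  0.0631] 1819
top0 table 0.0001 0.0041
 top n 234 0.0815 (array([ 505.4, -300.9]), array([64.5, 87.2]), 59.26)
 >20mm (array([ 525.7, -311.4]), array([ 74.7, 133.7]), 60.57) flange z 0.028859095426794767
 mid mean [ 0.4997 -0.2958  0.0632] 209
side0 table 0.0008 0.0022
 top n 345 0.0824 (array([ 507.7, -301. ]), array([69. , 82.4]), 58.24)
 >20mm (array([ 510.1, -304.4]), array([74.2, 93. ]), 60.27) flange z 0.02789542603064943
 mid mean [ 0.5036 -0.3095  0.0609] 437
w2 piston 20652 0.4645846269082142 556.6932983398438 244.52732849121094 28.55855941772461 [0.55478413 0.24482015]
{np.float64(0.08): np.int64(58), np.float64(0.085): np.int64(42), np
[... 2700 characters left out ...]
.int64(94), np.float64(0.095): np.int64(107), np.float64(0.1): np.int64(108), np.float64(0.105): np.int64(104), np.float64(0.11): np.int64(100), np.float64(0.115): np.int64(104), np.float64(0.12): np.int64(144), np.float64(0.125): np.int64(384), np.float64(0.13): np.int64(245), np.float64(0.135): np.int64(106), np.float64(0.14): np.int64(86), np.float64(0.145): np.int64(149), np.float64(0.15): np.int64(97), np.float64(0.155): np.int64(99), np.float64(0.16): np.int64(71), np.float64(0.165): np.int64(21), np.float64(0.17): np.int64(21), np.float64(0.175): np.int64(16), np.float64(0.18): np.int64(16), np.float64(0.185): np.int64(14), np.float64(0.19): np.int64(12)}
 stud-band 66
278 341
280 342
```

View pics/c3.png

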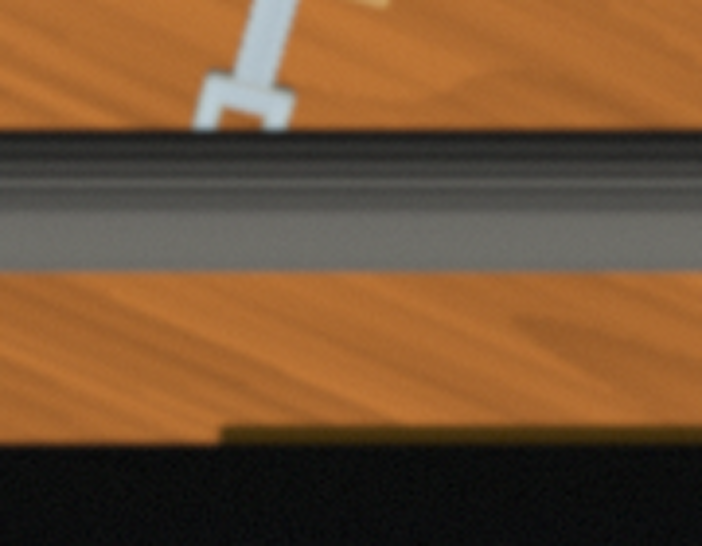

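View pics/c0.png

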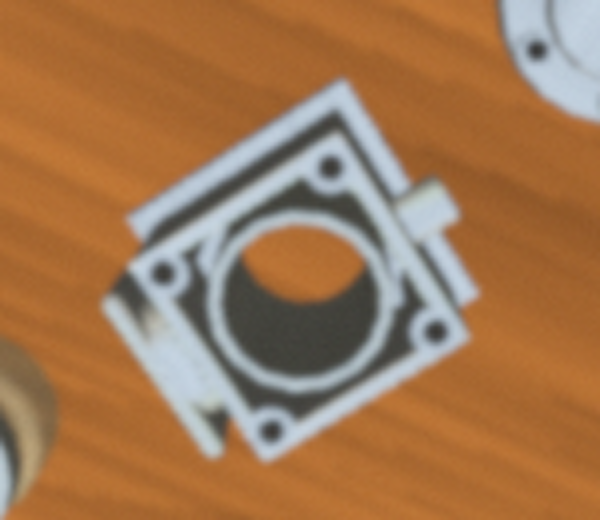

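The barrel crop shows the square jacket, with the exhaust stub at lower left (165,370) and the union at upper right (430,210). The other crop caught the gripper, so I'll filter by height next.

Run:
```python
from an import *
def edges(P,n): pass
for t in ['w0','w1','top0','side0']:
    W=cloud(np.load(t+'.npz')).reshape(-1,3); W=W[W[:,2]<.13]
    P=clus(W,(.510,-.303),.075)
    top=P[(P[:,2]>.0785)]; print(t,len(top),'z',np.median(top[:,2]).round(4),rect(top))
    far=P[(P[:,2]>.04)&(P[:,2]<.075)];
    ctr=np.array(rect(top)[0])/1000; d=far[:,:2]-ctr; far=far[np.hypot(*d.T)>.038]; d=far[:,:2]-ctr
    a=np.degrees(np.arctan2(d[:,1],d[:,0])); h=np.histogram(a,bins=np.arange(-180,181,30)); print(' dirs',dict(zip(h[1].astype(int).tolist(),h[0].tolist())))
S=[]
for t in ['w2','w3','top0','side0']:
    W=cloud(np.load(t+'.npz')).reshape(-1,3); W=W[W[:,2]<.23]
    P=clus(W,(.533,.265),.05); c=P[P[:,2]>.205]
    (x,y),r=cv2.minEnclosingCircle((c[:,:2]*1000).astype(np.float32))
    print(t,'piston',len(c),np.median(c[:,2]).round(4),round(x,1),round(y,1),round(r,1),c[:,:2].mean(0).round(4))
    E=clus(W,(.533,.268),.052); d=E[(E[:,2]>.168)&(E[:,2]<.182)]; q=d[:,:2]*1000-[x,y]; rr=np.hypot(*q.T); q=q[(rr>28)]
    a=np.degrees(np.arctan2(q[:,1],q[:,0]))
    for k in range(4):
        m=(np.round((a-45-0)/90)%4==k); 
        if m.any(): print('  stud',k,m.sum(),np.median(q[m],0).round(1),np.median(a[m]).round(1),np.hypot(*np.median(q[m],0)).round(1))
for k in (2,3):
    c=np.load(f'w{k}.npz');W=cloud(c);z=np.nan_to_num(W[...,2]);v,u=[int(x.mean()) for x in np.where((z>.205)&(z<.22)&(np.hypot(W[...,0]-.533,W[...,1]-.267)<.03))]
    im=c['img'][max(0,v-75):v+75,max(0,u-100):u+100];cv2.imwrite(f'pics/d{k}.png',cv2.resize(im,None,fx=4,fy=4,interpolation=2)); print(u,v)
```

```text
w0 1969 z 0.084 (array([ 512.6, -301.4]), array([64.2, 64.3]), 58.78)
 dirs {-180: 4, -150: 0, -120: 0, -90: 17, -60: 50, -30: 55, 0: 58, 30: 0, 60: 0, 90: 71, 120: 211, 150: 182}
w1 1720 z 0.0838 (array([ 512.8, -301.4]), array([64.8, 64. ]), 58.67)
 dirs {-180: 1, -150: 0, -120: 0, -90: 0, -60: 34, -30: 55, 0: 81, 30: 0, 60: 0, 90: 126, 120: 192, 150: 130}
top0 189 z 0.0825 (array([ 503. , -299.4]), array([64.5, 78.3]), 59.61)
 dirs {-180: 3, -150: 0, -120: 0, -90: 1, -60: 10, -30: 8, 0: 7, 30: 0, 60: 0, 90: 7, 120: 14, 150: 15}
side0 284 z 0.083 (array([ 511.7, -303.5]), array([69. , 64.3]), 58.24)
 dirs {-180: 36, -150: 0, -120: 1, -90: 31, -60: 11, -30: 5, 0: 5, 30: 0, 60: 0, 90: 6, 120: 12, 150: 44}
w2 piston 1448 0.2101 537.1 273.4 20.1 [0.5378 0.2733]
  stud 0 49 [22.2 28.8] 52.5 36.4
  stud 1 50 [-28.9  21.7] 143.2 36.1
  stud 2 43 [-20.9 -29.7] -125.6 36.3
  stud 3 40 [ 29.8 -22. ] -36.5 37.0
w3 piston 1488 0.21 537.1 273.7 20.0 [0.5378 0.274 ]
  stud 0 45 [22.5 29.8] 52.9 37.3
  stud 1 46 [-28.5  22.1] 142.4 36.0
  stud 2 48 [-21.4 -28.6] -126.7 35.7
  stud 3 51 [ 29.7 -21.5] -35.6 36.7
top0 piston 130 0.2099 533.4 271.5 19.5 [0.5331 0.2713]
  stud 0 4 [21.2 28.5] 53.3 35.5
  stud 1 6 [-28.7  21.6] 143.7 35.9
  stud 2 6 [-22.1 -29.9] -126.8 37.2
  stud 3 5 [ 30.3 -23.4] -38.3 38.3
side0 piston 60 0.2096 537.4 266.3 23.9 [0.5342 0.2684]
  stud 1 3 [-32.   24.7] 142.4 40.4
  stud 2 5 [-23.9 -27.9] -132.3 36.7
  stud 3 6 [ 25.7 -19.7] -37.5 32.4
207 169
294 211
```

View pics/d2.png

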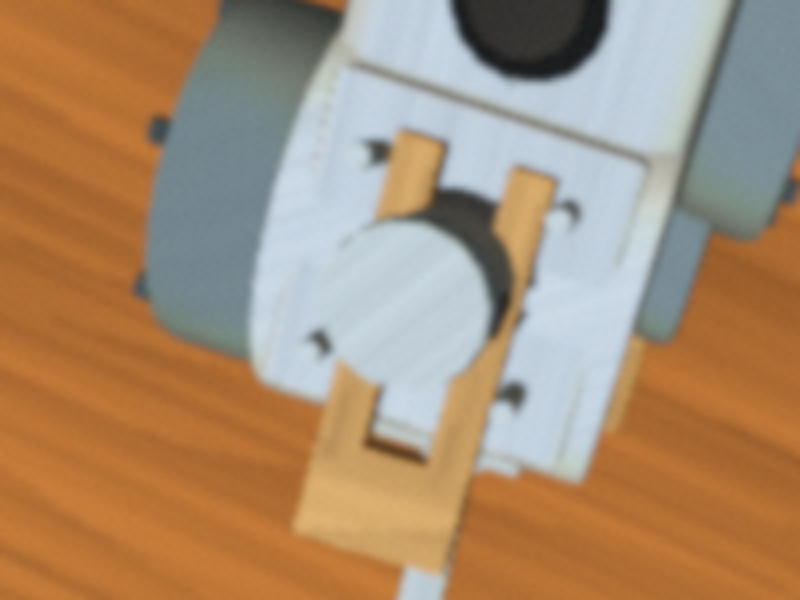

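Barrel: (512.7, -301.4) mm, yaw -31.3°, exhaust at 149°. Engine: piston at (537.1, 273.5, 209) mm, yaw about 8.3°. Now I'll grasp it and test-lift.

```bash
cat >> h.py <<'E'
def down(deg):
    a=np.radians(deg)/2; return np.array([0,np.cos(a),np.sin(a),0])
E
python3 - <<'E'
from h import *
q=down(-31.3)
robot.move_ptp([.5127,-.3014,.30],q)
robot.move_straight([.5127,-.3014,.063],speed=.15)
s=robot.state();print(s['eef_pos'],s['wrist_force'],s['time'],s['qpos'])
robot.set_gripper(.05,40); robot.pause(.2)
s=robot.state();print(s['grip_width'],s['gripper_force'],s['wrist_force'],s['ft_torque'])
robot.move_straight([.5127,-.3014,.10],speed=.08); robot.pause(.3)
s=robot.state();print(s['grip_width'],s['gripper_force'],s['wrist_force'],s['ft_torque'],s['time'])
robot.move_straight([.5127,-.3014,.36],speed=.2)
robot.move_straight([.5371,.2735,.36],down(8.3),speed=.18); robot.pause(.3)
s=robot.state();print(s['eef_pos'],s['grip_width'],s['wrist_force'],s['time'],s['qpos'])
for n in('wrist','top','side'): snap(n,n+'5')
a=[cv2.imread(f'pics/{n}5.png') for n in('wrist','top','side')]
cv2.imwrite('pics/m5.png',np.vstack([cv2.resize(np.hstack([a[0],a[2]]),(800,300)),cv2.resize(a[1][110:275,90:530],(800,300))]))
E
```

```text
[ 0.51297542 -0.30159194  0.06369134] [ 0.19081499 -0.32884869 -0.00170259] 8.7917 [-7.28209424e-01  6.76960159e-01  1.48477190e+00  2.33155582e-05
  9.78595057e-01  1.38881078e+00]
0.06380890614929889 40.08590675191954 [-2.5887167  -3.5454213   4.45400639] [-0.62465783  0.51590684 -0.03473923]
0.06349215328994515 40.03789989568759 [-0.22339038  0.55721949 -7.71415685] [ 0.06461752 -0.05226725 -0.02492344] 10.3917
[0.53711472 0.27342368 0.36002891] 0.06347127735261258 [ 1.03769915  0.81518952 -7.23928378] 15.4917 [ 2.76697916e-01  4.52991745e-01  1.04512018e+00 -2.64655905e-05
  1.64344584e+00  1.70272860e+00]
```

View pics/m5.png

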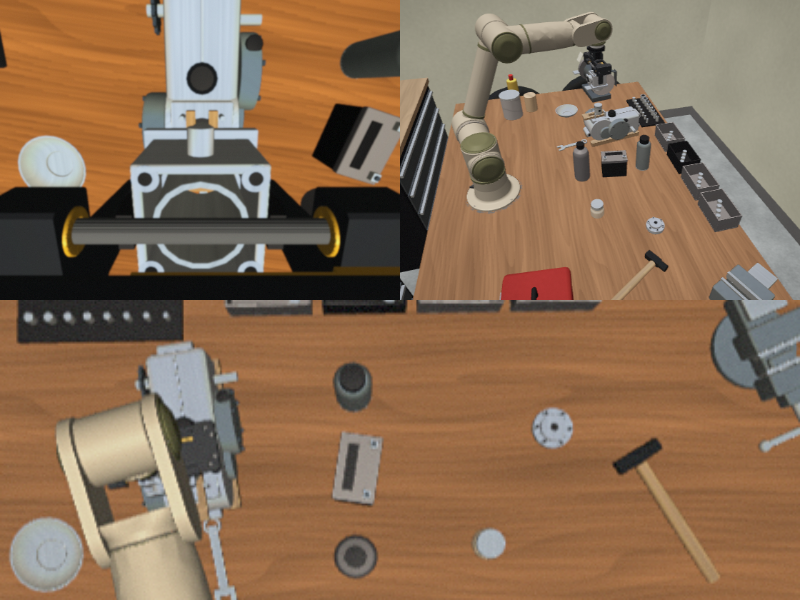

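The barrel is held in the gripper above the engine, union towards the gearbox and exhaust to the front, and the bystanders haven't moved. Wrist view: the jacket top spans (133..270, 165..272). Next I'll measure its pose in the hand.

```bash
cat > m.py <<'E'
from an import *
def meas(tag,tcp,yaw,x0=-99):
    W=cloud(np.load(tag+'.npz'));P=W.reshape(-1,3);P=P[~np.isnan(P[:,0])]
    a=np.radians(yaw);R=np.array([[np.cos(a),np.sin(a),0],[-np.sin(a),np.cos(a),0],[0,0,1]])
    Q=(P-np.array(tcp))@R.T*1000   # barrel-aligned, about TCP, mm
    t=Q[(abs(Q[:,2]-20)<6)&(abs(Q[:,0])<36)&(abs(Q[:,1])<31)&(Q[:,0]>0)]
    A=np.c_[t[:,:2],np.ones(len(t))];s=np.linalg.lstsq(A,t[:,2],rcond=None)[0]
    for _ in range(3):
        k=abs(A@s-t[:,2])<1.2; s=np.linalg.lstsq(A[k],t[k,2],rcond=None)[0]
    t=t[k]; print('top n',len(t),'tilt deg (slope x,y)',np.degrees(s[:2]).round(2),'z above tcp',s[2].round(2),'front edge x',np.percentile(t[:,0],[98,99.5]).round(1))
    # front edge line of top
    def line(pts,ax,q):
        o=1-ax;b=np.arange(-28,29,4);xs=[];ys=[]
        for l in b:
            m=(pts[:,o]>l)&(pts[:,o]<l+4)
            if m.sum()>5: xs.append(l+2);ys.append(np.percentile(pts[m,ax],q))
        p=np.polyfit(xs,ys,1);return np.degrees(np.arctan(p[0])).round(2),p[1].round(2)
    print('top edge x: slope,off',line(t,0,98))
    f=Q[(abs(Q[:,2]+35)<4)&(Q[:,0]>28)&(Q[:,0]<48)&(abs(Q[:,1])<45)]
    if len(f)>30: print('flange n',len(f),'z',np.median(f[:,2]).round(2),'x edge',line(f,0,98),'y range',np.percentile(f[:,1],[.5,99.5]).round(1))
    w=Q[(Q[:,2]>-25)&(Q[:,2]<10)&(Q[:,0]>36)&(Q[:,0]<50)&(abs(Q[:,1])<20)]
    if len(w): print('union x max',np.percentile(w[:,0],99).round(1),'y',w[:,1].mean().round(1))
    return W
E
python3 - <<'E'
from m import *
W=meas('wrist5',[.5371,.2734,.36],8.3)
E
```

```text
top n 6538 tilt deg (slope x,y) [ 0.06 -0.19] z above tcp 20.7 front edge x [33.  33.3]
top edge x: slope,off (np.float64(-0.22), np.float64(32.99))
flange n 1912 z -34.16 x edge (np.float64(-0.21), np.float64(38.61)) y range [-36.1  38.6]
union x max 47.1 y 1.3
```

Run:
```python
from m import *
a=np.radians(8.3);p=np.array([.5371-.11*np.cos(a),.2735-.11*np.sin(a),.40])
robot.move_straight(p,speed=.15); robot.pause(.4)
s=robot.state();print(s['time'],s['eef_pos']);snap('wrist','w6')
W=meas('w6',s['eef_pos'],8.3).reshape(-1,3);W=W[W[:,2]<.23]
P=clus(W,(.537,.273),.03);c=P[P[:,2]>.205]
(x,y),r=cv2.minEnclosingCircle((c[:,:2]*1000).astype(np.float32));print('piston',len(c),np.median(c[:,2]).round(4),round(x,2),round(y,2),round(r,2),c[:,:2].mean(0))
E=clus(W,(.537,.273),.05);d=E[(E[:,2]>.168)&(E[:,2]<.182)];q=d[:,:2]*1000-[x,y];rr=np.hypot(*q.T);q=q[rr>28];an=np.degrees(np.arctan2(q[:,1],q[:,0]))
for k in range(4):
    m=np.round((an-45)/90)%4==k
    if m.any(): print(k,m.sum(),np.median(q[m],0).round(1),np.median(an[m]).round(1))
# long straight engine edges: angle of the top plane / cylinder edges
E=clus(W,(.6,.28),.2); t=E[(E[:,2]>.143)&(E[:,2]<.166)&(E[:,0]>.58)];print('gearbox top rect',rect(t))
```

```text
16.975 [0.42841094 0.25762565 0.39983705]
top n 6541 tilt deg (slope x,y) [ 0.1  -0.13] z above tcp 20.67 front edge x [33.  33.3]
top edge x: slope,off (np.float64(-0.33), np.float64(33.0))
flange n 1910 z -34.18 x edge (np.float64(-0.2), np.float64(38.57)) y range [-36.1  38.5]
union x max 47.2 y 1.3
piston 1794 0.2102 536.92 273.65 19.98 [0.53692725 0.27360186]
0 58 [21.6 29.3] 53.8
1 45 [-29.4  21.9] 143.4
2 45 [-22.  -29.2] -126.8
3 59 [ 28.9 -21.8] -36.6
gearbox top rect (array([594.3, 270.4]), array([28.6, 65.5]), 0.14)
```

Run:
```python
from m import *
t=[.5361,.2723]
robot.move_straight([*t,.36],speed=.12)
robot.move_straight([*t,.283],speed=.05); robot.pause(.8)
s=robot.state();print(s['time'],s['eef_pos'],s['dq'].round(4),s['wrist_force'],s['gripper_force'],s['grip_width'])
for n in('wrist','side'): snap(n,n+'7')
meas('wrist7',s['eef_pos'],8.3)
im=cv2.imread('pics/side7.png');cv2.imwrite('pics/s7.png',cv2.resize(im[10:160,190:390],None,fx=4,fy=4,interpolation=2))
```

```text
20.6333 [0.53610394 0.27229168 0.28299638] [-0.0003 -0.0009 -0.0009 -0.0014 -0.001   0.0001] [-1.15324855 -0.43068282 -6.93492124] 40.03803977131611 0.0638818749395581
top n 6565 tilt deg (slope x,y) [ 0.15 -0.15] z above tcp 20.65 front edge x [33.  33.2]
top edge x: slope,off (np.float64(-0.27), np.float64(32.97))
flange n 1904 z -34.17 x edge (np.float64(-0.28), np.float64(38.63)) y range [-36.2  38.5]
union x max 47.2 y 1.4
```

View pics/s7.png

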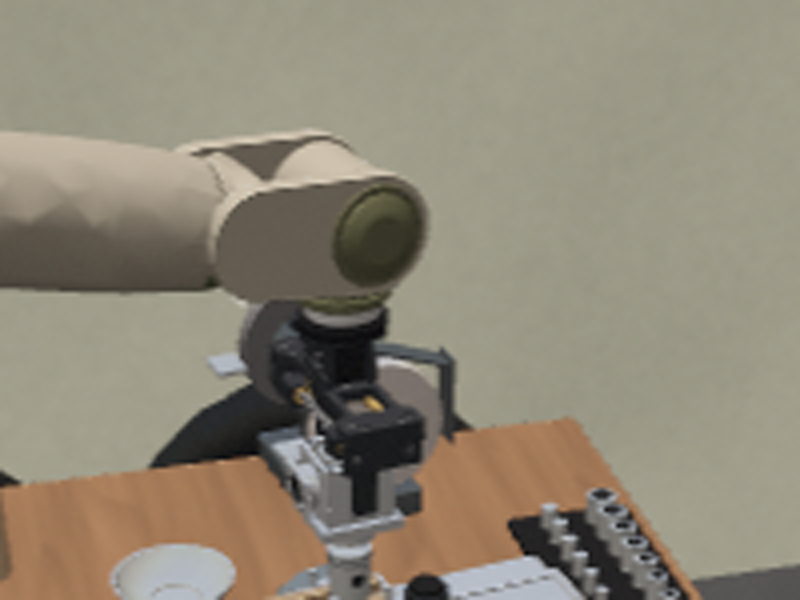

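The side view shows the barrel held level at (345,500), centred just above the piston at (350,570). The exhaust points left to the front, and nothing is touching.

```bash
python3 -c "
from cell import robot
print(robot.hand_in())"
```

```text
the job is handed in; nothing more can be done
None
```

I've handed the job in with the barrel still gripped and level, about 1 cm above the piston crown. By camera measurement its bore is centred over the piston, its flange is square to the studs and its exhaust points to the front; nothing touched the engine that I could detect.

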